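# Weigh out knife bolster collars on a sprung scale

### The arm

A 6-joint arm with a two-finger parallel gripper is mounted at the origin on the work surface. World frame = base frame: x ahead of the robot, y to its left, z up, the work surface at z = 0. Lengths are in mm, angles in rad, forces in N, time in s.
With the tool pointing down it reaches from about 300 to 825 mm from the base axis. Payload 5.4 kg.
Tool frame: the origin (TCP) lies on the mounting face of the last link; the fingertips stand 190 mm ahead of it and the grasp point (between the pads) lies 171 mm ahead of it; z points along the fingers, y is the direction in which the jaws open and shut (so a half turn about z gives the same grasp; the last joint's range is limited). The gripper opens to 92 mm and grips with 3 to 60 N. Pads are 20 mm wide; open, the fingers measure 128 mm over their backs; the gripper's body (75 mm by 189 mm) begins 69 mm behind the grasp point.
Start: joints at [-1.415, 0.158, 1.597, -0, 1.386, -0.21], TCP at [205.651, -536.95, 404.701] pointing down, gripper open.
Joint ranges: [-2.91, 2.91], [-0.94, 2.29], [0.18, 2.7], [-1.29, 4.43], [0.17, 2.64], [-3, 3]. Speed limits (rad/s): [2.57, 2.57, 3.14, 3.14, 3.14, 3.14].

### API

Orientations are given as a unit quaternion [w, x, y, z].
In Python, from cell import status, cams, ticket gives the robot as it stands. The module is installed in compiled form; this text tells all that it offers.
- The arm moves only by the shell command python3 -m inch 'ROWS' [FORCE]. ROWS is JSON, one flat list of numbers, 7 for each row, row after row: the shift along the tool's x, y, z in units of 30 mm (1.0 is 30 mm), then the turn, a rotation vector about the tool's x, y, z in units of 8 degrees (1.0 is 8 degrees), then the finger opening in mm, from 0 to 91.9. A call has 1 to 20 rows; each row is the pose to reach, as a shift and turn from the pose commanded when the call began, along the tool's axes at that moment; what a row does not reach only later rows make up. A row lasts 1/8 s, in which the tool goes at most 62.5 mm and 10.7 degrees, less where a joint would pass 70% of its speed; a pose out of reach is approached as far as the arm can. A call with a gripper value outside its range is refused whole. The fingers move at their own pace and stop on an object; FORCE is the grip in N (left out, the last holds). Time passes only in rows, so rows that repeat a pose let the fingers close. It gives the time, the measured TCP pose, the force and the opening at its end, in the units of the state.
- status.get_state(): the state, without advancing time (a new reading comes with each control period).
- cams.grab_frame(name): name is "side" or "top"; returns a dict with "color" (420x560x3 uint8, red, green, blue), "fx", "fy", "cx", "cy" (pixels), "extrinsics" (4x4, takes a point from camera to world coordinates). Camera axes: x right, y up, looking along -z (the intrinsics and any distortion apply to the point x, -y, -z); pixel columns grow to the right and rows downward; lengths in mm; the calibration is good to about 2 mm. A picture is of the moment at which its call begins. There is no depth.
- ticket.finish_job(): hands the job in, once; it reports no verdict.
The state is a dict: "clock": time; "q": joint angles; "dq": joint speeds; "tau": joint torques, N m; "tool_pos": TCP position; "tcp_rot": TCP orientation; "wrist_force": force on the tool from outside, world axes, zero at the start; "torque": the same for the moment, N m; "gripper_width": finger opening in mm.
Only numpy, scipy, OpenCV 4.12 (cv2) and the standard library are available. Lean on these libraries where they do the work, as an engineer would, in place of code of your own. Each camera call takes 0.05 s, during which the arm holds its last target. There are 200 camera calls.

### The job

Weigh out a batch of steel knife-bolster collars: take the thick collars from the bench one at a time and thread each over the upright spindle of the sprung scale pan, feeling for the spindle and lowering the collar without dropping it until it rests on the pan or the stack, until the collars' weight has sunk the pan's top to the pointer's upper edge or just past it. Then add no more: leave the other collars lying on the bench, the pointer as set and the other things alone. Never force the scale: do not push the pan down more than about 25 mm below the pointer.

Things in the scene. Friction and masses are not known exactly. Their poses are not given: they have to be found in the camera images.
- pan_top (a point): scale pan: flat round aluminium plate, 90 mm across, 5 mm thick, no rim, on a stem above a grey housing (120 x 120 mm, 64 mm high). This point: centre of the pan's upper face, on the stem's axis, 125 mm above the bench when empty; it sinks with the pan, straight down. x points to the pointer's post, z up. The pan turns stiffly on its stem (0.04 N m)
- carrier (a joint): how far the pan has sunk from empty, m (0 to 0.058, grows downward), against a spring of 240 N/m, so one collar sinks it 7.6 to 10.4 mm. A collar pressed on the spindle's tip pushes the pan down; when its bore slips over the tip the pan springs back up
- spindle_zone (a point): point 80 mm above pan_top, moving with the pan: the middle of the circle on which the spindle's tip lies. The steel spindle is fixed upright in the pan: 13 mm in diameter, 80 mm tall, tip bevelled 1.5 mm. Its axis is 8 mm off the stem's axis, in a direction that differs each time and is not reported: find it by feel. A collar has 2 mm of play all round on it
- pointer_tip (a point): the mark: upper edge at the inner end of a level steel pointer 30 x 8 x 3 mm, 48 mm from the stem's axis, just outside the pan's edge; set 12.8 to 20.5 mm below the empty pan's top. Its post, 10 mm thick, top 135 mm above the bench, is 85 mm from the stem's axis. The mark is reached when pan_top is as low as this point; that takes two or three collars
- collar1_mid (a point): steel bolster collar, one of four alike: a plain thick ring lying flat on the bench, outside diameter 44 mm, bore 17 mm, 22 mm high, about 220 g (each differs by up to 15 percent); this point is its centre, half-way up (11 mm above the bench); z is the bore's axis
- collar2_mid (a point): steel bolster collar, one of four alike: a plain thick ring lying flat on the bench, outside diameter 44 mm, bore 17 mm, 22 mm high, about 220 g (each differs by up to 15 percent); this point is its centre, half-way up (11 mm above the bench); z is the bore's axis
- collar3_mid (a point): steel bolster collar, one of four alike: a plain thick ring lying flat on the bench, outside diameter 44 mm, bore 17 mm, 22 mm high, about 220 g (each differs by up to 15 percent); this point is its centre, half-way up (11 mm above the bench); z is the bore's axis
- collar4_mid (a point): steel bolster collar, one of four alike: a plain thick ring lying flat on the bench, outside diameter 44 mm, bore 17 mm, 22 mm high, about 220 g (each differs by up to 15 percent); this point is its centre, half-way up (11 mm above the bench); z is the bore's axis
- rubbing_stone: small grey stone block 50 x 26 x 24 mm, origin under its centre; bystander, leave where it is
- ferrule: thin brass ring 26 mm across and 18 mm high, origin under its centre; bystander, leave where it is
- washer_blank: dark solid steel disc 40 mm across, 10 mm thick, no hole, origin under its centre; bystander, leave where it is
- knife: kitchen knife lying flat, 280 mm long along its x, wooden handle to -x, origin under the handle's front end; bystander, leave where it is
- small_jar: closed amber jar 58 mm across, 74 mm high, origin under its centre; bystander, leave where it is
Mind the look-alikes: they are no part of the job. What is shaped like the part that bears collar2_mid but purple or red is not meant.

How it is judged:
By the outcome, as a careful person would: the job done as asked, in the order asked, and still so for the second after the job is handed in, with the robot touching nothing.
It also fails if it takes over 72 s, if anything falls off the work surface, if the arm or the gripper's body presses on something with over 40 N, if the wrist force passes 120 N, or if a joint passes its speed limit or range.

## Working session

There is one attempt and no reset: what is moved stays moved. The work goes in short steps, Python scripts to look and compute and a shell command to move; the robot and the scene stay as the last step left them, time stands still between calls to the robot, and variables do not carry over. Pictures are saved under pics/ and viewed, about 8 in all and at most 12, crops included, and the job is handed in when it is done.

```bash
mkdir -p pics; python3 - <<'E'
from cell import status,cams
import cv2,numpy as np
s=status.get_state();print(s)
for n in("side","top"):
    f=cams.grab_frame(n);cv2.imwrite(f"pics/{n}0.png",f["color"][:,:,::-1]);print(n,f["fx"],f["fy"],f["cx"],f["cy"],f["extrinsics"].round(3).tolist() if hasattr(f["extrinsics"],"round") else f["extrinsics"],[k for k in f])
E
```

```text
{'clock': 0.0, 'q': array([-1.41509592e+00,  1.59075086e-01,  1.59819249e+00, -3.27332176e-05,
        1.38620726e+00, -2.10119987e-01]), 'dq': array([-0.00194032,  0.00163964,  0.00052199,  0.00194091, -0.0007529 ,
       -0.001897  ]), 'tau': array([-5.46841420e-04, -3.85569477e+01, -3.22112203e+01,  7.02176057e-02,
        3.78897123e-02, -1.54397849e-04]), 'tool_pos': array([ 205.60951014, -536.6958206 ,  403.72386763]), 'tcp_rot': array([-9.41180853e-04,  9.83317531e-01,  1.81894878e-01,  9.52396472e-06]), 'wrist_force': array([-0.03021233, -0.19788085, -0.22671777]), 'torque': array([0.01407786, 0.01445091, 0.0568697 ]), 'gripper_width': 91.95573432633451}
side 518.2246217699869 518.2246217699869 274.3419305980477 209.09936432047564 [[0.993, 0.079, -0.083, 460.005], [-0.115, 0.654, -0.748, -1010.897], [-0.005, 0.753, 0.658, 1076.986], [0.0, 0.0, 0.0, 1.0]] ['color', 'fx', 'fy', 'cx', 'cy', 'extrinsics']
top 395.7160662564847 395.7160662564847 282.62597603301157 211.94952745108392 [[0.012, 0.998, -0.057, 506.049], [-1.0, 0.01, -0.025, 41.206], [-0.025, 0.057, 0.998, 1295.364], [0.0, 0.0, 0.0, 1.0]] ['color', 'fx', 'fy', 'cx', 'cy', 'extrinsics']
```

View pics/top0.png

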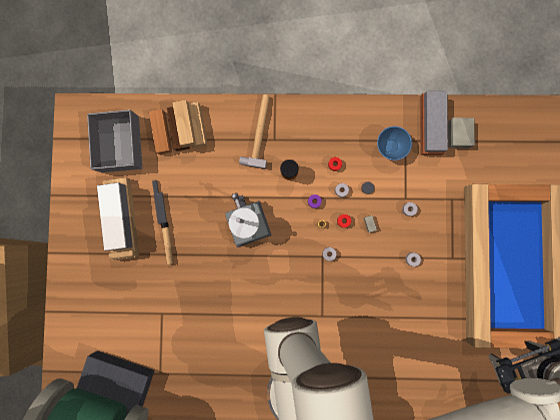

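View pics/side0.png

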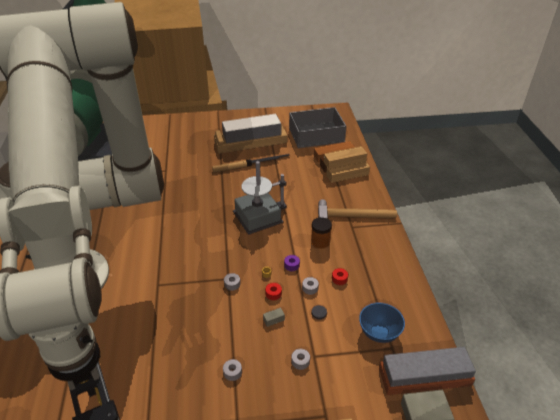

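Top view: steel-grey ring candidates are at (343,190), (410,209), (330,254) and (414,260). The red rings (336,163) and (345,221), the purple ring (315,201), the dark disc (368,188) and the brass ring (322,224) are look-alikes. The scale is at (243,224) with its post near (237,199). I'll confirm with one enlarged composite and locate them.

```bash
cat > h.py <<'E'
import numpy as np,cv2
from cell import status,cams
from scipy.spatial.transform import Rotation as R
def proj(f,p):
    E=np.array(f["extrinsics"]);c=np.linalg.inv(E)@np.r_[p,1]
    return np.array([f["cx"]+f["fx"]*c[0]/-c[2],f["cy"]-f["fy"]*c[1]/-c[2]])
def ray(f,u,v):
    E=np.array(f["extrinsics"]);d=E[:3,:3]@np.array([(u-f["cx"])/f["fx"],-(v-f["cy"])/f["fy"],-1]);return E[:3,3],d
def plane(f,u,v,z):
    o,d=ray(f,u,v);return (o+d*(z-o[2])/d[2]).round(1)
def tri(f1,p1,f2,p2):
    o1,d1=ray(f1,*p1);o2,d2=ray(f2,*p2)
    t=np.linalg.lstsq(np.c_[d1,-d2],o2-o1,rcond=None)[0];a=o1+t[0]*d1;b=o2+t[1]*d2;return ((a+b)/2).round(1),np.linalg.norm(a-b).round(1)
def shift(p_world,yaw=None):
    """inch units from present pose to a TCP world position, plus tool axes"""
    s=status.get_state();w=s["tcp_rot"];r=R.from_quat([w[1],w[2],w[3],w[0]])
    return (r.inv().apply(np.array(p_world)-s["tool_pos"])/30).round(3)
E
python3 - <<'E'
from h import *
t=cams.grab_frame("top");s=cams.grab_frame("side");T=t["color"];S=s["color"]
def rings(f,pts,z):
    g=cv2.cvtColor(f["color"],cv2.COLOR_RGB2HSV);m=((g[...,1]<60)&(g[...,2]>110)).astype(np.uint8)
    n,l,st,c=cv2.connectedComponentsWithStats(m)
    for p in pts:
        i=min((i for i in range(1,n) if st[i,4]>15),key=lambda i:np.hypot(*(c[i]-p)))
        # bbox centre
        x,y,w,h,a=st[i];cc=np.array([x+(w-1)/2,y+(h-1)/2]);print(p,cc,w,h,a,c[i].round(1),plane(f,*c[i],z))
print("top");rings(t,[(343,190),(410,209),(330,254),(414,260)],22);rings(t,[(243,224)],125)
print("side");rings(s,[(310,286),(300,359),(232,282),(232,370)],18);rings(s,[(257,186)],125)
def crop(im,x,y,w,h,k):return cv2.resize(im[y:y+h,x:x+w],None,fx=k,fy=k,interpolation=cv2.INTER_CUBIC)
a=crop(T,213,180,66,66,6);b=crop(S,220,150,80,80,5)[:396,:400]
c=crop(T,300,150,130,130,1.6 if 0 else 1.5);d=np.zeros((198,800,3),np.uint8);c=c[:198];d[:c.shape[0],:c.shape[1]]=c
e=crop(S,220,255,130,130,1.5);d[:e.shape[0],400:400+e.shape[1]]=e
out=np.vstack([np.hstack([np.pad(a,((0,0),(0,4),(0,0))),b]),d]);cv2.imwrite("pics/crop1.png",out[:,:,::-1]);print(out.shape)
E
```

```text
top
(343, 190) [341.5 189.5] 14 14 128 [341.6 189.5] [ 653.2 -115.7   22. ]
(410, 209) [410.  208.5] 15 14 136 [409.8 208.7] [ 593.6 -333.7   22. ]
(330, 254) [329.  253.5] 13 14 128 [329.  253.6] [447.  -76.4  22. ]
(414, 260) [413.  259.5] 15 14 137 [413.4 259.1] [ 433.3 -343.8   22. ]
(243, 224) [242. 222.] 35 47 958 [242.9 222.3] [541.  188.4 125. ]
side
(310, 286) [310. 283.] 15 13 125 [310.  283.2] [ 654.  -117.6   18. ]
(300, 359) [300.5 356.5] 18 16 191 [300.4 356.5] [ 594.4 -335.9   18. ]
(232, 282) [231.5 279.5] 16 12 123 [231.5 279.3] [446.7 -78.7  18. ]
(232, 370) [232. 367.] 19 17 198 [231.7 367.4] [ 432.9 -345.7   18. ]
(257, 186) [249.  185.5] 15 20 220 [249.6 185.6] [520.2 183.8 125. ]
(594, 800, 3)
```

View pics/crop1.png

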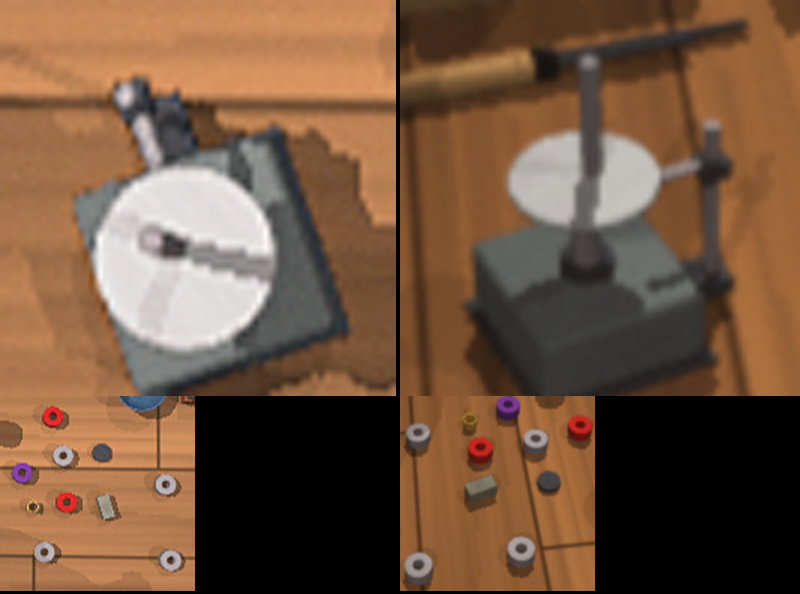

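The crops confirm the four plain grey rings with bores as the collars. The spindle tip shows at top (237.6,219.6) and side (257.6,161.2), the pan centre at about top (243.4,222.6) and side (256.6,185.6), and the post's top at about top (234.6,196).

```bash
python3 - <<'E'
from h import *
t=cams.grab_frame("top");s=cams.grab_frame("side")
print("tip",tri(t,(237.6,219.6),s,(257.6,161.6)),plane(t,237.6,219.6,205),plane(s,257.6,161.4,205))
for f,b,n in((t,(213,180,66,66),"top"),(s,(220,150,80,80),"side")):
    x,y,w,h=b;im=f["color"][y:y+h,x:x+w];m=(im.min(2)>165).astype(np.uint8)
    c=max(cv2.findContours(cv2.morphologyEx(m,cv2.MORPH_CLOSE,np.ones((5,5))),0,1)[0],key=cv2.contourArea);hull=cv2.convexHull(c)
    e=cv2.fitEllipse(c);print(n,"pan",e,plane(f,e[0][0]+x,e[0][1]+y,125),cv2.boundingRect(c))
print(plane(t,243.4,222.6,125),plane(s,256.6,185.6,125),"post",plane(t,234.6,196,135),plane(s,220+62.4-.4,150+24.6,135))
print([proj(t,p).round(1) for p in((541,188,125),(541,188,205))])
# tool pose if grasping collar3 (447,-77): grasp z 14 -> tcp z 185
for p in ((447,-77),(433,-344),(593.5,-334),(653,-116)):print(p,shift((*p,300)))
st=status.get_state();w=st["tcp_rot"];print(R.from_quat([w[1],w[2],w[3],w[0]]).as_matrix().round(3))
E
```

```text
tip (array([546.4, 193.4, 202.5]), np.float64(0.8)) [545.9 193.1 205. ] [546.7 191.  205. ]
top pan ((29.81768798828125, 41.16303253173828), (27.91852569580078, 34.6445198059082), 164.32894897460938) [544.4 188.6 125. ] (16, 20, 30, 38)
side pan ((36.178436279296875, 35.592254638671875), (15.460563659667969, 28.79982566833496), 89.76077270507812) [539.5 181.4 125. ] (22, 27, 30, 17)
[540.1 186.8 125. ] [540.7 181.2 125. ] post [618.1 213.  135. ] [619.9 211.9 135. ]
[array([243. , 222.3]), array([239.4, 221.4])]
(447, -77) [ 12.996 -11.434   3.487]
(433, -344) [ 9.376 -3.29   3.482]
(593.5, -334) [14.492 -1.688  3.481]
(653, -116) [18.943 -7.764  3.486]
[[ 0.934  0.358 -0.   ]
 [ 0.358 -0.934  0.001]
 [ 0.    -0.001 -1.   ]]
```

Tip ≈ (546.3,192) and pan ≈ (541,186), which fits the 8 mm offset. The present jaw direction is already across the pointer direction, so I keep the orientation. First I go above the collar at (447,-77).

```bash
python3 -m inch '[13,-11.43,3,0,0,0,70, 13,-11.43,3,0,0,0,70, 13,-11.43,3,0,0,0,70, 13,-11.43,3,0,0,0,70, 13,-11.43,3,0,0,0,70, 13,-11.43,3,0,0,0,70, 13,-11.43,3,0,0,0,70, 13,-11.43,3,0,0,0,70, 13,-11.43,3,0,0,0,70, 13,-11.43,3,0,0,0,70, 13,-11.43,3,0,0,0,70]' 30
python3 - <<'E'
from h import *
print(shift((447,-77,193)),status.get_state())
f=cams.grab_frame("side")
cv2.imwrite("pics/s2.png",cv2.resize(f["color"][180:380,150:350],None,fx=3,fy=3)[:,:,::-1])
E
```

```text
clock: 1.68
tool_pos: [447.1, -77.8, 314.9]
tcp_rot: [0.0, 0.983, 0.182, 0.0]
wrist_force: [0.2, -0.5, 0.2]
gripper_width: 70.1
[ 0.008 -0.029  4.064] {'clock': 1.675, 'q': array([-4.39657336e-01, -7.06540541e-02,  2.01923879e+00, -4.85408527e-04,
        1.19264906e+00,  7.65786468e-01]), 'dq': array([-0.02066841, -0.00618541,  0.00206595,  0.00172061, -0.00221799,
        0.00171157]), 'tau': array([ 7.99207818e-01, -2.69047576e+01, -2.97856647e+01,  9.92740318e-02,
       -2.99717404e-02,  6.34046992e-04]), 'tool_pos': array([447.06450501, -77.84676667, 314.93224088]), 'tcp_rot': array([2.87879570e-04, 9.83344725e-01, 1.81750020e-01, 1.42978111e-05]), 'wrist_force': array([ 0.23818656, -0.47401961,  0.1752101 ]), 'torque': array([ 0.01116266,  0.01948525, -0.0225223 ]), 'gripper_width': 70.06139436271314}
```

```bash
python3 -m inch '[0,-0.03,2,0,0,0,70, 0,-0.03,3.5,0,0,0,70, 0,-0.03,4.07,0,0,0,70, 0,-0.03,4.07,0,0,0,70, 0,-0.03,4.07,0,0,0,40, 0,-0.03,4.07,0,0,0,40, 0,-0.03,4.07,0,0,0,40, 0,-0.03,4.07,0,0,0,40,  0,-0.03,4.07,0,0,0,40]' 40
python3 - <<'E'
from h import *
s=status.get_state();print(s["wrist_force"],s["gripper_width"],shift((546.3,192,410)))
E
```

```text
clock: 2.85
tool_pos: [447.0, -76.6, 192.9]
tcp_rot: [0.0, 0.983, 0.182, 0.0]
wrist_force: [-0.5, -2.4, 1.5]
gripper_width: 42.5
[-0.47921856 -2.42607183  1.54108987] 42.48920007790339 [ 6.296 -7.17  -7.242]
```

```bash
python3 -m inch '[0,0,-1,0,0,0,40, 0,0,-3,0,0,0,40, 0.5,-0.6,-5,0,0,0,40, 1.5,-1.7,-6.5,0,0,0,40, 2.6,-3,-7.4,0,0,0,40, 3.8,-4.3,-7.4,0,0,0,40, 5,-5.6,-7.4,0,0,0,40, 5.8,-6.6,-7.4,0,0,0,40, 6.3,-7.17,-7.4,0,0,0,40, 6.3,-7.17,-7.4,0,0,0,40, 6.3,-7.17,-7.4,0,0,0,40]' 40
python3 - <<'E'
from h import *
s=status.get_state();print(s["tool_pos"],s["wrist_force"],s["gripper_width"],shift((546.3,192,395)))
t=cams.grab_frame("top");f=cams.grab_frame("side")
a=cv2.resize(t["color"][180:260,200:290],None,fx=4.4,fy=4.4);b=cv2.resize(f["color"][110:230,210:310],None,fx=4,fy=4)
o=np.zeros((480,800,3),np.uint8);o[:a.shape[0],:a.shape[1]]=a;o[:b.shape[0],400:400+b.shape[1]]=b
cv2.imwrite("pics/hold1.png",o[:,:,::-1])
for z in(0,22):print(proj(f,(546.3,192,222+z)),proj(f,(546.3,192,205)))
E
```

```text
clock: 4.22
tool_pos: [546.1, 191.5, 413.9]
tcp_rot: [0.0, 0.983, 0.182, -0.001]
wrist_force: [0.7, -0.8, -2.4]
gripper_width: 42.3
[546.10906661 191.54809689 413.89542476] [ 0.7315663  -0.81704592 -2.41166897] 42.27162495727648 [ 0.012 -0.012  0.63 ]
[257.28134967 156.32497875] [257.43966451 161.200375  ]
[257.07285673 149.90431914] [257.43966451 161.200375  ]
```

View pics/hold1.png

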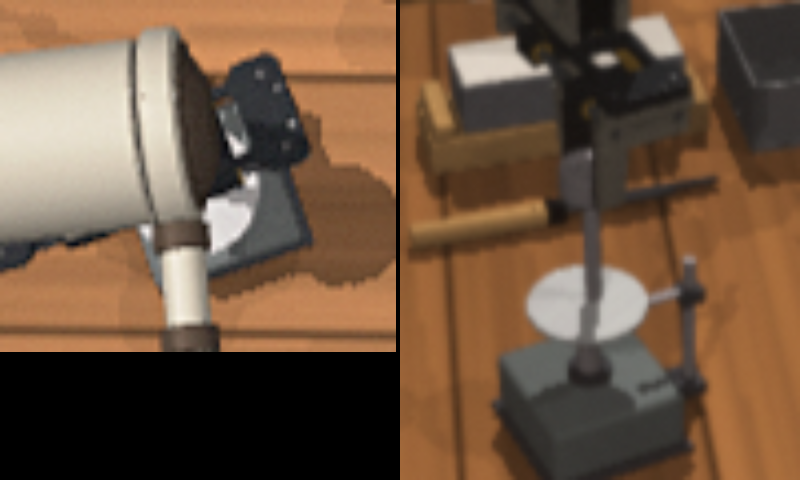

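The collar is held level above the spindle: in the side crop it sits at about (580,180), just above the tip, which its lower edge hides. I lower it gently and read the force.

```bash
python3 -m inch '[0.01,-0.01,0.3,0,0,0,40, 0.01,-0.01,0.5,0,0,0,40, 0.01,-0.01,0.6,0,0,0,40, 0.01,-0.01,0.7,0,0,0,40, 0.01,-0.01,0.8,0,0,0,40, 0.01,-0.01,0.9,0,0,0,40, 0.01,-0.01,0.9,0,0,0,40]' 40
python3 -c "
from h import *
f=cams.grab_frame('side');cv2.imwrite('pics/feel1.png',cv2.resize(f['color'][130:230,210:310],None,fx=4,fy=4)[:,:,::-1])
for i in range(3):
    s=status.get_state();print(s['wrist_force'],s['torque'],s['tool_pos'],s['gripper_width'])
    cams.grab_frame('side')"
```

```text
clock: 5.2
tool_pos: [546.5, 192.5, 387.3]
tcp_rot: [-0.0, 0.983, 0.182, -0.0]
wrist_force: [0.0, 0.4, -2.2]
gripper_width: 42.5
[ 0.14131431 -0.10788536 -2.2249819 ] [-0.01324351 -0.04584743 -0.00464492] [546.58528619 192.47929303 387.53895906] 42.403036276674605
[ 0.47289389  0.37432629 -2.84279337] [ 0.00274183 -0.05066875 -0.03834945] [546.63463566 192.48572374 387.68374898] 42.50233654372047
[ 0.26636782 -0.2950553  -2.33309151] [ 0.04117425  0.0413581  -0.01031829] [546.65504694 192.49345314 387.76497261] 42.27392726003158
```

No reaction force with the bottom about 10 mm below tip height, so the bore is over the spindle. Lowering on to the pan.

```bash
python3 -m inch '[0,0,0.3,0,0,0,40, 0,0,0.7,0,0,0,40, 0,0,1.1,0,0,0,40, 0,0,1.5,0,0,0,40, 0,0,1.8,0,0,0,40, 0,0,2.1,0,0,0,40, 0,0,2.25,0,0,0,40, 0,0,2.4,0,0,0,40, 0,0,2.4,0,0,0,40]' 40
python3 -m inch '[0,0,0.08,0,0,0,40, 0,0,0.15,0,0,0,40, 0,0,0.2,0,0,0,40, 0,0,0.2,0,0,0,40]' 40
python3 -c "
from h import *
f=cams.grab_frame('side');cv2.imwrite('pics/rest1.png',cv2.resize(f['color'][130:230,210:310],None,fx=5,fy=5)[:,:,::-1])"
```

```text
clock: 6.52
tool_pos: [546.6, 192.5, 315.6]
tcp_rot: [-0.0, 0.983, 0.182, -0.0]
wrist_force: [-0.4, -0.3, -2.0]
gripper_width: 42.4
clock: 7.02
tool_pos: [546.8, 192.5, 309.8]
tcp_rot: [0.0, 0.983, 0.182, 0.0]
wrist_force: [1.0, -0.5, -0.8]
gripper_width: 42.2
```

View pics/rest1.png

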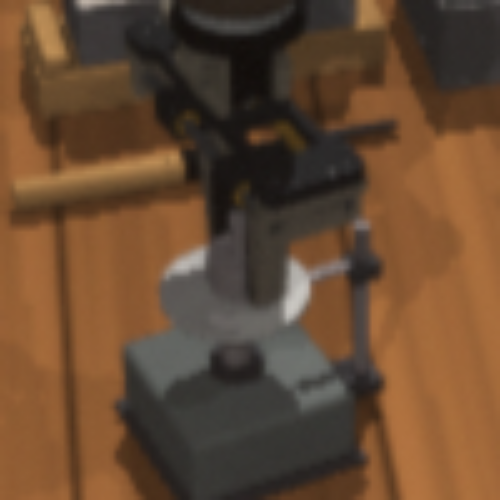

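The collar is threaded and touching the pan, with the arm still carrying about 0.8 N. Lower a little more, open and rise.

```bash
python3 -m inch '[0,0,0.08,0,0,0,40, 0,0,0.14,0,0,0,40, 0,0,0.14,0,0,0,40]' 40
python3 -m inch '[0,0,0,0,0,0,50, 0,0,0,0,0,0,60, 0,0,0,0,0,0,64, 0,0,0,0,0,0,64, 0,0,-1,0,0,0,64, 0,0,-2.5,0,0,0,64,0,0,-4.5,0,0,0,64,0,0,-4.5,0,0,0,64]' 40
python3 -c "
from h import *
s=status.get_state();print(s['tool_pos'],s['wrist_force'],s['gripper_width'])
print(shift((433,-344.3,440)))
f=cams.grab_frame('side')
cv2.imwrite('pics/rest1b.png',cv2.resize(f['color'][130:230,210:310],None,fx=5,fy=5)[:,:,::-1])"
```

```text
clock: 7.45
tool_pos: [546.7, 192.5, 305.5]
tcp_rot: [0.0, 0.983, 0.182, 0.0]
wrist_force: [0.6, 0.1, 1.4]
gripper_width: 42.5
clock: 8.45
tool_pos: [547.6, 192.6, 446.9]
tcp_rot: [0.0, 0.983, 0.182, 0.006]
wrist_force: [0.1, 0.3, 0.1]
gripper_width: 64.2
[547.5996571  192.64670594 446.8974951 ] [0.0873902  0.31735381 0.10978161] 64.16294175331748
[-9.973 15.346  0.158]
```

View pics/rest1b.png

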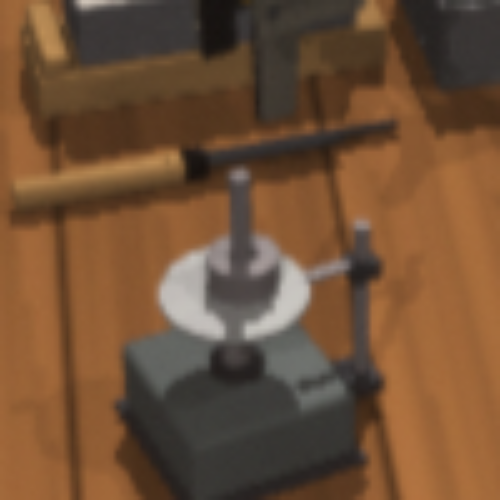

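Collar 1 rests flat on the pan around the spindle: side crop at about (242,265), with the tip free at (239,172). Next, the collar at (433,-344).

```bash
python3 -m inch '[-1.2,1.8,0.1,0,0,0,70, -2.5,3.8,0.2,0,0,0,70, -10,15.35,4.5,0,0,0,70, -10,15.35,4.5,0,0,0,70, -10,15.35,4.5,0,0,0,70, -10,15.35,4.5,0,0,0,70, -10,15.35,4.5,0,0,0,70, -10,15.35,4.5,0,0,0,70, -10,15.35,4.5,0,0,0,70, -10,15.35,4.5,0,0,0,70, -10,15.35,4.5,0,0,0,70,-10,15.35,4.5,0,0,0,70,-10,15.35,4.5,0,0,0,70]' 40
python3 -c "
from h import *
print(shift((433,-344.3,193)))"
```

```text
clock: 10.12
tool_pos: [431.7, -343.7, 305.8]
tcp_rot: [0.0, 0.983, 0.183, 0.0]
wrist_force: [-0.1, 0.4, 0.2]
gripper_width: 69.9
[0.031 0.034 3.76 ]
```

```bash
python3 -m inch '[0.03,0.03,2,0,0,0,70, 0.03,0.03,3.3,0,0,0,70, 0.03,0.03,3.76,0,0,0,70, 0.03,0.03,3.76,0,0,0,70, 0.03,0.03,3.76,0,0,0,40, 0.03,0.03,3.76,0,0,0,40, 0.03,0.03,3.76,0,0,0,40, 0.03,0.03,3.76,0,0,0,40,0.03,0.03,3.76,0,0,0,40]' 40
python3 -m inch '[0,0,-0.7,0,0,0,40, 0,0,-2.2,0,0,0,40, 0,0,-4.2,0,0,0,40, 0,0,-6.2,0,0,0,40, 0,0,-7.4,0,0,0,40,0,0,-7.4,0,0,0,40]' 40
python3 -c "
from h import *
s=status.get_state();print(s['wrist_force'],s['gripper_width'],s['tool_pos']);print(shift((546.6,192.5,414)))"
```

```text
clock: 11.25
tool_pos: [432.6, -345.7, 193.3]
tcp_rot: [0.0, 0.983, 0.182, 0.0]
wrist_force: [-1.0, 1.0, 5.6]
gripper_width: 42.2
clock: 12.0
tool_pos: [432.7, -345.8, 417.1]
tcp_rot: [0.003, 0.983, 0.182, 0.001]
wrist_force: [0.2, -0.1, -3.3]
gripper_width: 42.8
[ 0.24718388 -0.12079261 -3.34936335] 42.81040122494998 [ 432.68408493 -345.83294895  417.05155244]
[  9.964 -15.4     0.035]
```

```bash
python3 -m inch '[0.6,-0.9,0,0,0,0,40, 1.6,-2.5,0,0,0,0,40, 2.8,-4.3,0,0,0,0,40, 4,-6.1,0,0,0,0,40, 5.1,-7.9,0,0,0,0,40, 6.2,-9.6,0,0,0,0,40, 7.3,-11.3,0,0,0,0,40, 8.4,-13,0,0,0,0,40, 9.4,-14.5,0,0,0,0,40, 9.96,-15.4,0,0,0,0,40, 9.96,-15.4,0.1,0,0,0,40, 9.96,-15.4,0.1,0,0,0,40]' 40
python3 -c "
from h import *
s=status.get_state();print(s['wrist_force'],s['gripper_width'],s['tool_pos']);print(shift((546.6,192.5,378)))"
```

```text
clock: 13.5
tool_pos: [545.6, 192.3, 408.7]
tcp_rot: [0.0, 0.983, 0.182, -0.002]
wrist_force: [0.2, -0.3, -2.7]
gripper_width: 42.6
[ 0.21534377 -0.31850611 -2.69018895] 42.640949097585796 [545.59441052 192.27055628 408.70227475]
[0.039 0.005 1.023]
```

```bash
python3 -m inch '[0.03,0,0.2,0,0,0,40, 0.03,0,0.4,0,0,0,40, 0.03,0,0.55,0,0,0,40, 0.03,0,0.7,0,0,0,40, 0.03,0,0.85,0,0,0,40, 0.03,0,1.0,0,0,0,40, 0.03,0,1.05,0,0,0,40,0.03,0,1.05,0,0,0,40]' 40
python3 -c "
from h import *
F=[]
for i in range(6):
    s=status.get_state();F.append(s['wrist_force']);cams.grab_frame('side')
print(np.mean(F,0),s['tool_pos'])"
```

```text
clock: 14.5
tool_pos: [546.9, 193.2, 379.9]
tcp_rot: [0.0, 0.983, 0.182, -0.0]
wrist_force: [-1.1, -0.7, -1.4]
gripper_width: 43.0
[-1.26148828 -1.02244266 -2.01928318] [546.89598643 193.24573071 380.17802018]
```

Threaded again (weight still on the arm) with a slight side rub of about 1.6 N. I ease it 1 mm and lower.

```bash
python3 -m inch '[-0.04,0.01,0,0,0,0,40, -0.04,0.01,0.3,0,0,0,40, -0.04,0.01,0.7,0,0,0,40, -0.04,0.01,1.1,0,0,0,40, -0.04,0.01,1.4,0,0,0,40, -0.04,0.01,1.55,0,0,0,40, -0.04,0.01,1.55,0,0,0,40]' 40
python3 -m inch '[0,0,0.1,0,0,0,40, 0,0,0.2,0,0,0,40, 0,0,0.3,0,0,0,40, 0,0,0.3,0,0,0,40]' 40
python3 -c "
from h import *
F=[]
for i in range(5):
    s=status.get_state();F.append(s['wrist_force']);cams.grab_frame('side')
print(np.mean(F,0),s['tool_pos'])"
```

```text
clock: 15.68
tool_pos: [545.9, 192.5, 333.3]
tcp_rot: [-0.0, 0.983, 0.182, -0.0]
wrist_force: [-0.2, 0.4, -2.8]
gripper_width: 42.5
clock: 16.18
tool_pos: [546.0, 192.5, 324.6]
tcp_rot: [0.0, 0.983, 0.182, 0.0]
wrist_force: [0.4, 0.6, -0.9]
gripper_width: 43.3
[-0.09871016  0.09758289 -0.93969406] [546.00881207 192.52862857 324.80773818]
```

```bash
python3 -m inch '[0,0,0.08,0,0,0,40, 0,0,0.15,0,0,0,40, 0,0,0.15,0,0,0,40, 0,0,0.15,0,0,0,40]' 40
python3 -m inch '[0,0,0,0,0,0,50, 0,0,0,0,0,0,60, 0,0,0,0,0,0,64, 0,0,0,0,0,0,64, 0,0,-1,0,0,0,64, 0,0,-2.5,0,0,0,64,0,0,-4.5,0,0,0,64,0,0,-4.5,0,0,0,64]' 40
python3 -m inch '[-1.2,1.8,0,0,0,0,70, -2.4,3.6,0,0,0,0,70, -4,6,0,0,0,0,70,-4,6,0,0,0,0,70,-4,6,0,0,0,0,70]'
python3 - <<'E'
from h import *
f=cams.grab_frame('side');t=cams.grab_frame('top')
a=cv2.resize(f['color'][145:225,230:300],None,fx=7,fy=7,interpolation=cv2.INTER_CUBIC)
b=cv2.resize(t['color'][185:255,215:270],None,fx=5,fy=5,interpolation=cv2.INTER_CUBIC)
o=np.zeros((560,780,3),np.uint8);o[:,:490]=a;o[:350,500:775]=b
cv2.imwrite('pics/two.png',o[:,:,::-1])
# pan edge, pointer predictions in side crop for sinks
c=np.array([541,186]);d=np.array([.946,.324]);
for sink in(0,14,18,20):
    p=np.r_[c+d*45,125-sink];print(sink,((proj(f,p)-[230,145]+.5)*7).round(),((proj(f,np.r_[c+d*48,125-sink])-[230,145]+.5)*7).round())
print(shift((593.8,-334.3,440)),status.get_state()['tool_pos'])
E
```

```text
clock: 16.92
tool_pos: [546.0, 192.5, 320.2]
tcp_rot: [0.0, 0.983, 0.182, 0.0]
wrist_force: [0.3, 0.7, 0.9]
gripper_width: 42.8
clock: 17.92
tool_pos: [546.8, 192.7, 461.6]
tcp_rot: [0.0, 0.983, 0.182, 0.006]
wrist_force: [-0.5, -0.8, -0.9]
gripper_width: 64.0
clock: 18.55
tool_pos: [497.8, -20.0, 454.2]
tcp_rot: [-0.0, 0.984, 0.18, -0.001]
wrist_force: [1.1, 0.7, 0.6]
gripper_width: 69.5
0 [286. 252.] [292. 250.]
14 [286. 278.] [293. 276.]
18 [286. 285.] [293. 283.]
20 [286. 289.] [293. 287.]
[-0.794 10.984  0.471] [498.25797873 -18.06723393 454.49016005]
```

View pics/two.png

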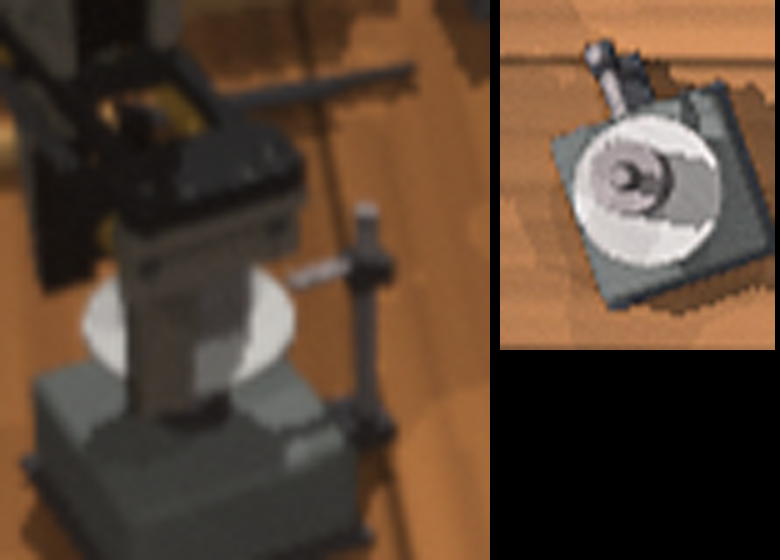

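The arm hides the scale in this view. I clear it by moving over the next candidate collar, then measure the pan against the pointer.

```bash
python3 -m inch '[1,11,2,0,0,0,70,1,11,2,0,0,0,70,1,11,2,0,0,0,70,1,11,2,0,0,0,70,1,11,2,0,0,0,70,1,11,2,0,0,0,70,1,11,2,0,0,0,70,1,11,2,0,0,0,70]'
python3 - <<'E'
from h import *
f=cams.grab_frame('side')
S=f['color'];cv2.imwrite('pics/raw2.png',S[:,:,::-1])
a=cv2.resize(S[150:210,235:295],None,fx=10,fy=10,interpolation=cv2.INTER_CUBIC)
o=a.copy()
S0=cv2.imread('pics/side0.png')[:,:,::-1]
def pan(im):
    for v in range(176,204,1):
        pass
    out=[]
    for u in range(240,275,2):
        col=im[150:215,u].min(1).astype(int);w=np.where(col>165)[0];out.append((u,150+w.min(),150+w.max()) if len(w) else (u,))
    return out
print(pan(S0));print(pan(S))
c=np.array([541,186]);ang=np.linspace(0,2*np.pi,180)
for sink in(0,14,16,18,20):
    q=np.array([proj(f,np.r_[c+45*np.array([np.cos(x),np.sin(x)]),125-sink]) for x in ang]);print(sink,q.min(0).round(1),q.max(0).round(1))
cv2.imwrite('pics/lvl.png',o[:,:,::-1])
print(shift((593.8,-334.3,193)),status.get_state()['tool_pos'])
E
```

```text
clock: 19.65
tool_pos: [644.9, -314.0, 395.1]
tcp_rot: [-0.0, 0.983, 0.183, -0.0]
wrist_force: [0.3, -0.5, 0.7]
gripper_width: 69.8
[(240,), (242, np.int64(185), np.int64(187)), (244, np.int64(182), np.int64(190)), (246, np.int64(180), np.int64(191)), (248, np.int64(179), np.int64(192)), (250, np.int64(178), np.int64(193)), (252, np.int64(178), np.int64(193)), (254, np.int64(177), np.int64(192)), (256,), (258,), (260, np.int64(185), np.int64(193)), (262, np.int64(178), np.int64(193)), (264, np.int64(178), np.int64(192)), (266, np.int64(179), np.int64(191)), (268, np.int64(180), np.int64(190)), (270, np.int64(182), np.int64(188)), (272,), (274,)]
[(240,), (242, np.int64(191), np.int64(191)), (244, np.int64(191), np.int64(194)), (246, np.int64(192), np.int64(196)), (248, np.int64(186), np.int64(197)), (250,), (252,), (254,), (256,), (258,), (260,), (262,), (264,), (266, np.int64(190), np.int64(196)), (268, np.int64(186), np.int64(195)), (270, np.int64(187), np.int64(193)), (272,), (274,)]
0 [241.3 175.3] [271.8 194.3]
14 [241.5 179. ] [271.8 198. ]
16 [241.5 179.5] [271.8 198.5]
18 [241.6 180. ] [271.9 199.1]
20 [241.6 180.5] [271.9 199.6]
[-1.831  0.024  6.751] [ 644.7378087  -313.92709973  395.53497719]
```

View pics/lvl.png

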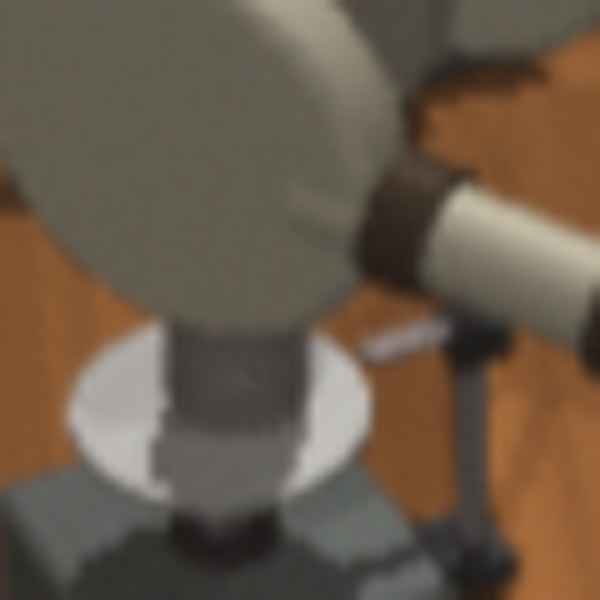

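Side view: the pan's outline has dropped about 5 px (≈19 mm) since the start, and the pointer end at crop (366,350) looks like about 14 mm below empty. That suggests the mark has been passed with two collars. I move the arm right out of view and measure it properly.

```bash
python3 -m inch '[-16.4,1.7,0,0,0,0,70,-16.4,1.7,0,0,0,0,70,-16.4,1.7,0,0,0,0,70,-16.4,1.7,0,0,0,0,70,-16.4,1.7,0,0,0,0,70,-16.4,1.7,0,0,0,0,70,-16.4,1.7,0,0,0,0,70,-16.4,1.7,0,0,0,0,70,-16.4,1.7,0,0,0,0,70,-16.4,1.7,0,0,0,0,70,-16.4,1.7,0,0,0,0,70]'
cat > lvl.py <<'E'
from h import *
from scipy.ndimage import map_coordinates
fs=[cams.grab_frame('side') for _ in range(4)];f=fs[0];S=np.mean([x['color'] for x in fs],0);S0=cv2.imread('pics/side0.png')[:,:,::-1].astype(float)
cv2.imwrite('pics/clear.png',S[:,:,::-1].astype(np.uint8))
b,b0=S[...,2],S0[...,2]
# pan sink: phase shift of pan's visible blue-channel columns, lower edge half-level crossing
def low(im,u):
    v=np.arange(183,203,.05);p=map_coordinates(im,[v,np.full_like(v,u)],order=1);i=np.where(p>120)[0];return v[i.max()] if len(i) else np.nan
us=[244,245,246,247,266,267,268,269,270]
d=np.array([low(b,u)-low(b0,u) for u in us]);print('pan dv',d.round(2),'px/mm',(proj(f,(541,186,107))-proj(f,(541,186,125)))[1]/18)
print('empty pan low edge minus predicted lower rim handled via mid:')
def up(im,u):
    v=np.arange(172,195,.05);p=map_coordinates(im,[v,np.full_like(v,u)],order=1);i=np.where(p>120)[0];return v[i.min()] if len(i) else np.nan
c=np.array([541,186]);dd=np.array([618.8,212.3])-c;dd/=np.linalg.norm(dd);n=np.array([-dd[1],dd[0]])
q=np.array([proj(f,np.r_[c+45*np.array([np.cos(x),np.sin(x)]),125]) for x in np.linspace(0,2*np.pi,720)])
for u in(246,248,250,264,266,268):
    k=q[abs(q[:,0]-u)<.25,1];print(u,'obs up/low',up(b0,u).round(2),low(b0,u).round(2),'pred',k.min().round(2),k.max().round(2))
for name,im in(('0',b0),('now',b)):
  for u in(273,274,275,276):
    v=np.arange(178,192,.1);p=map_coordinates(im,[v,np.full_like(v,float(u))],order=1);h=(p.max()+np.percentile(p,20))/2;i=np.where(p>h)[0];print(name,u,'pointer',v[i.min()].round(1),v[i.max()].round(1),p.max())
for z in(12.8,14,16,18,20.5):
    A=np.array([proj(f,np.r_[c+dd*r+n*4,125-z]) for r in(48,78)]);B=np.array([proj(f,np.r_[c+dd*r-n*4,125-z]) for r in(48,78)]);C=np.array([proj(f,np.r_[c+dd*r-n*4,122-z]) for r in(48,78)])
    print(z,[[np.interp(u,X[:,0],X[:,1]).round(2) for X in(A,B,C)] for u in(274,276)],A[0].round(1),B[0].round(1))
E
python3 lvl.py
```

```text
clock: 21.08
tool_pos: [204.7, -538.6, 395.3]
tcp_rot: [0.0, 0.983, 0.183, 0.0]
wrist_force: [0.4, -0.4, -0.3]
gripper_width: 70.0
pan dv [4.9  5.15 5.15 5.1  5.2  5.3  5.25 5.3  5.  ] px/mm 0.2636201521728228
empty pan low edge minus predicted lower rim handled via mid:
246 obs up/low 178.45 192.65 pred 177.98 191.95
248 obs up/low 177.4 193.7 pred 176.99 192.9
250 obs up/low 176.8 194.45 pred 176.28 193.56
264 obs up/low 177.0 193.65 pred 176.27 192.98
266 obs up/low 177.8 192.75 pred 177.07 192.16
268 obs up/low 178.9 191.4 pred 178.13 190.98
0 273 pointer 182.7 185.3 126.99999999999045
0 274 pointer 182.4 185.1 124.99999999999557
0 275 pointer 182.1 184.8 118.99999999998835
0 276 pointer 181.8 184.4 132.99999999999062
now 273 pointer 182.8 185.4 134.24999999998815
now 274 pointer 182.4 185.1 125.99999999999548
now 275 pointer 182.1 184.8 119.99999999998806
now 276 pointer 181.8 184.4 133.49999999999062
12.8 [[np.float64(181.9), np.float64(183.73), np.float64(184.52)], [np.float64(181.31), np.float64(183.14), np.float64(183.92)]] [270.8 182.9] [271.9 184.4]
14 [[np.float64(182.22), np.float64(184.05), np.float64(184.83)], [np.float64(181.62), np.float64(183.45), np.float64(184.24)]] [270.8 183.2] [271.9 184.7]
16 [[np.float64(182.74), np.float64(184.57), np.float64(185.35)], [np.float64(182.15), np.float64(183.97), np.float64(184.76)]] [270.8 183.7] [271.9 185.2]
18 [[np.float64(183.26), np.float64(185.09), np.float64(185.88)], [np.float64(182.67), np.float64(184.5), np.float64(185.28)]] [270.8 184.2] [271.9 185.7]
20.5 [[np.float64(183.92), np.float64(185.75), np.float64(186.53)], [np.float64(183.32), np.float64(185.15), np.float64(185.93)]] [270.8 184.9] [271.9 186.4]
```

The pan has sunk 5.2 px / 0.264 = 19.6 mm, and the pointer is about 13–15 mm below the empty level. The mark is passed by about 5 mm, well beyond the error, and one collar (≤10.4 mm) could not have reached it. One final look before handing in.

```bash
python3 -c "
import cv2
a=cv2.imread('pics/clear.png');cv2.imwrite('pics/final.png',cv2.resize(a[140:390,180:400],None,fx=2.4,fy=2.4,interpolation=cv2.INTER_CUBIC))"
```

```text
(no output)
```

View pics/final.png

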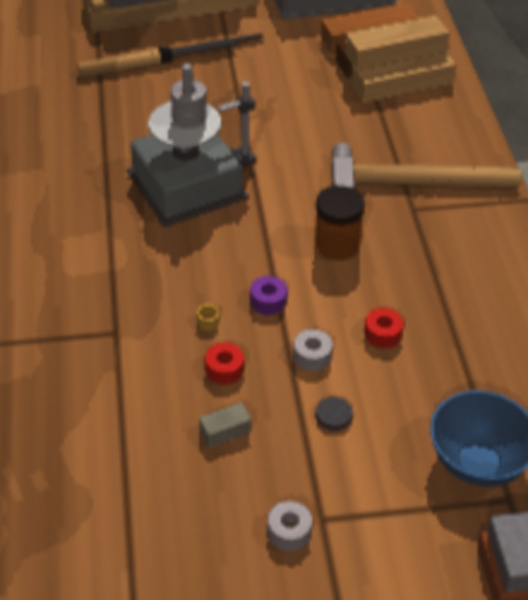

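Two collars are stacked on the spindle at (187,105). The other two lie on the bench at (312,349) and (290,525), and everything else is in place.

```bash
python3 -c "
from cell import ticket
print(ticket.finish_job())"
```

```text
the job is handed in; nothing more can be done
None
```

I threaded two collars over the spindle one at a time, lowered each until it was resting, released them, and handed the job in at about 21 s.

- **Level:** the last side-view measurement put the pan about 19.6 mm below empty. The pointer came out about 13–15 mm below empty, so the mark is passed by roughly 5 mm.
- **Uncertainty:** these levels come from the side camera only and are good to about 2 mm. The first collar alone, at most 10.4 mm, could not have reached the pointer.
- **Threading:** the second collar rubbed the spindle sideways with about 1.6 N. I eased it over 1 mm, and it went down freely.
- **Force on the scale:** the wrist reading never showed more than about 1.5 N of downward push on the pan, and the pan stayed well short of the 25 mm limit.
- **Rest of the bench:** the final picture shows the other two collars still lying there, with the pointer and the neighbouring items looking undisturbed. The arm is clear of everything.

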